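Spot-cure the frosted glass on a kaleidoscope tube

TASK

Take the hand-held UV lamp off its charging dock (it lights by itself when lifted) with a light grip, and cure the frosted glass glued on the raised end of the copper tube in the vise: point the lamp straight at the middle of the glass, in line with the tube, with its lens about 35 mm from the glass, and hold it still for three full seconds. The glue is wet, so nothing may touch the tube or its glass, and the other things on the bench stay where they lie. Then lay the lamp back on its dock the way it lay, set down softly and not dropped.

Things in the scene. Friction and masses are not known exactly. Their poses are not given: they have to be found in the camera images.
- lamp: UV hand lamp, 0.14 kg: square-sided grey plastic barrel 24 x 24 mm from x = -65 to 60 mm, black ribs on its sides at the middle, round nose to 80 mm. Origin: barrel's underside at the ribs (also the centre of mass lengthwise); x out of the nose, z up; axis 12 mm above the underside. Starts level in its dock. Thin shell: keep the grip under 25 N (10 to 15 N carries it well).
- lens (a point): Centre of the lamp's front lens face, on the beam axis, at (80, 0, 12) mm in the lamp's frame; same axes as the lamp: the beam leaves along +x.
- dock: Black charging dock fixed to the bench: base 130 x 70 x 12 mm, two saddles 12 mm thick at x = -45 and 45 mm. They carry the lamp's underside 40 mm above the bench, between flared cheeks 32 mm apart at the seat and up to 57 mm high. Origin: centre of the underside; x the way the docked lamp's nose points (it overhangs), z up. The docked lamp's origin is at (0, 0, 40) mm.
- tube: Copper tube, 32 mm across, held in the vise, its glass end slanting up 8 to 35 degrees. Origin: on its axis between the jaws, 104 mm above the bench; x along the axis out of the glass end, y level. Copper from x = -100 mm (open lower end) to 85 mm, a knurled brass ring 40 mm across from 76 to 103.5 mm, then the frosted glass dome. Fixed; wet glue: do not touch.
- glass (a point): Middle (apex) of the frosted glass cabochon, a dome 31 mm across and 8 mm high glued in the brass ring on the raised end of the tube; at (111, 0, 0) mm in the tube's frame, with the tube's axes: x points straight out of the glass, in line with the tube.
- vise: Small green bench vise bolted to the bench: round foot with bolt lugs to 75 mm from the centre, jaws 72 mm wide, 118 mm high. Origin: centre of the foot's underside; screw along x with its T-handle at +x (to 80 mm), small anvil at -x (to -92 mm); the tube's glass end leaves the jaws along -y. Fixed.
- plug: Mahogany end plug, a stepped round piece 40 mm across and 26 mm high, standing on the bench; bystander. Origin: centre of its underside.
- spare_ring: Loose brass focusing ring, 40 mm across, 22 mm high, on the bench; bystander. Origin: centre of its underside.
- cabochon: Loose spare frosted glass cabochon, 31 mm across, 9 mm high, flat side down on the bench (not the one to cure); bystander. Origin: centre of its underside.
- mirror_strip: Smoky mirror strip 150 x 26 x 4 mm lying flat on the bench, long side along its x; bystander. Origin: centre of its underside.
- offcut: Short copper tube offcut, 32 mm across and 55 mm high, standing on the bench; bystander. Origin: centre of its underside.
- bead_jar: Small glass jar of beads with a steel cap, 52 mm across and 62 mm high; bystander. Origin: centre of its underside.
- brush: Flat brush lying on the bench along its x, about 200 mm long; bystander. Origin: under its middle.

How it is judged:
On the way, in this order (a step that is already met when the one before it is completed fails the run):
1. the lamp is lifted clear of its dock (height (world z) of lamp above 0.075 m and contact force between lamp and dock below 0.1 N), for 0.2 s.
2. the lamp is held still for 2.8 s with its lens 20 to 50 mm from the glass, the glass's middle within 10 mm of the beam's axis sideways and in height, and the lamp in line with the tube within 0.20 rad (x of glass in the frame of lens between 0.02 and 0.05 m and y of glass in the frame of lens between -0.01 and 0.01 m and z of glass in the frame of lens between -0.01 and 0.01 m and angle between the x axis of lamp and the x axis of tube, either way round below 0.2 rad and linear speed of lamp below 0.015 m/s and angular speed of lamp below 0.15 rad/s), for 2.8 s.
At the end, for the whole second after the job is handed in: The lamp rests level on both saddles of its dock at its seat height (within 4 mm), within 14 mm lengthwise and 6 mm sideways of the dock's middle, nose the same way as before and within 0.12 rad of the dock's direction, at rest (x of lamp in the frame of dock between -0.014 and 0.014 m and y of lamp in the frame of dock between -0.006 and 0.006 m and z of lamp in the frame of dock between 0.036 and 0.044 m and x of lens in the frame of dock above 0.05 m and angle between the x axis of lamp and the x axis of dock, either way round below 0.12 rad and angle between lamp's own z axis and vertical below 0.08 rad and linear speed of lamp below 0.01 m/s); the robot touches nothing.
It fails at once if the tube or its glass is touched (contact force between tube and anything else above 0.5 N).
It fails at once if the lamp is gripped hard (over 30 N a finger, 60 N for both) (contact force between the fingers and lamp above 60 N).
It fails at once if the lamp is dropped (falls faster than 0.35 m/s out of the hand) or pressed onto the dock with over 40 N (contact force between lamp and dock above 40 N or (contact force between the fingers and lamp below 0.2 N and linear speed of lamp above 0.35 m/s)).
It fails at once if another thing on the bench (plug, ring, spare cabochon, mirror strip, offcut, jar, brush) is moved more than 20 mm (distance of any of plug, spare_ring, cabochon, mirror_strip, offcut, bead_jar, brush from where it was at the start of the episode above 0.02 m).
It also fails if it takes over 56 s, if anything falls off the work surface, if the arm or the gripper's body presses on something with over 40 N, if the wrist force passes 120 N, or if a joint passes its speed limit or range.

ROBOT

A 6-joint arm with a two-finger parallel gripper is mounted at the origin on the work surface. World frame = base frame: x ahead of the robot, y to its left, z up, the work surface at z = 0. Lengths are in m, angles in rad, forces in N, time in s.
With the tool pointing down it reaches from about 0.35 to 0.775 m from the base axis. Payload 5.5 kg.
Tool frame: the origin (TCP) lies at the very end of the fingers, on their centre line; the grasp point (between the pads) lies env.hold_point_z behind it (env.hold_point_z is the distance from the TCP to the grasp point, in m); z points along the fingers, y is the line along which they close (so a half turn about z gives the same grasp; the last joint's range is limited). The gripper opens to 85 mm and grips with 20 to 120 N. Pads are 22 mm wide; open, the fingers measure 114 mm over their backs; the gripper's body (76 mm by 85 mm) begins 54 mm behind the grasp point. The pads swing forward as they close: fully open they stand 13 mm farther back than shut.
Start: joints at [-1.454, 0.313, 0.046, 1.304, 0, 1.431], TCP at [0.146, -0.556, 0.231] pointing down, gripper open.
Joint ranges: [-2.76, 2.76], [-0.86, 1.69], [-1.03, 1.26], [-2.2, 2.34], [-1.47, 1.5], [-3.14, 3.14]. Speed limits (rad/s): [2.57, 2.57, 3.14, 3.14, 3.14, 3.14].

INTERFACE

Orientations are given as a unit quaternion [w, x, y, z].
In Python, from workcell import env gives the robot as it stands.
- The arm moves only by the tool carry_out, never from a script. Its argument "steps" is a list of rows, each a list of 3 entries, a list of its own where there are three numbers: the turn, a rotation vector about the tool's x, y, z in degrees, then the shift along the tool's x, y, z in cm, then the closure in counts, from 0 (fully open) to 255 (shut). A call has exactly 8 rows; each row is the pose to reach, as a shift and turn from the pose commanded when the call began, along the tool's axes at that moment; what a row does not reach only later rows make up. A row lasts 1/8 s, in which the tool goes at most 62.5 mm and 10.7 degrees, less where a joint would pass 70% of its speed; a pose out of reach is approached as far as the arm can. A call with a gripper value outside its range is refused whole. The fingers move at their own pace and stop on an object; "force" is the grip in N (left out, the last holds). Time passes only in rows, so rows that repeat a pose let the fingers close, or fill a call up. It gives the time, the measured TCP pose, the force, the opening and the grip force at its end, in the units of the state.
- env.get_state(): the state, without advancing time (a new reading comes with each control period).
- env.read_camera(name): name is "side" or "top" or "wrist"; returns (picture, depth): 480x640x3 uint8, red, green, blue; 480x640 float32, m along the optical axis (not along the pixel's ray), 0 where there is no reading.
- env.get_calibration(name): a dict with "fx", "fy", "cx", "cy" (pixels), "origin" and "orientation" of the camera in the world. Camera axes: x right, y up, looking along -z (the intrinsics and any distortion apply to the point x, -y, -z); pixel columns grow to the right and rows downward; lengths in m; the calibration is good to about 2 mm. A picture is of the moment at which its call begins: read the wrist's pose just before it. get_calibration takes no time and is no camera call; for the wrist camera it gives the pose at the moment of the call.
- env.hand_in(): hands the job in; it is judged then, once.
The state is a dict: "clock": time; "joint_pos": joint angles; "qvel": joint speeds; "tau": joint torques, N m; "tcp_pos": TCP position; "orientation": TCP orientation; "wrist_force": force on the tool from outside, world axes, zero at the start; "ft_torque": the same for the moment, N m; "finger_gap": finger opening in m; "grip_force": force on a finger pad.
Only numpy, scipy, OpenCV 4.12 (cv2) and the standard library are available. Lean on these libraries where they do the work, as an engineer would, in place of code of your own. Each camera call takes 0.05 s, during which the arm holds its last target. There are 200 camera calls.

## Working session

There is one attempt and no reset: what is moved stays moved. The work goes in short steps, Python scripts to look and compute and a tool call to move; the robot and the scene stay as the last step left them, time stands still between calls to the robot, and variables do not carry over. Pictures are saved under pics/ and viewed, at most 10 in all, crops included, and the job is handed in when it is done.

Besides the shell and the picture viewer there is one more tool, called after "Request:" by a JSON object that holds its "method" and its "body", one argument or row to a line. carry_out: Moves the arm, as the interface text tells. Its arguments: {"type":"object","properties":{"steps":{"type":"array","items":{"type":"array"}},"force":{"type":"number"}},"required":["steps"]}

```bash
mkdir -p pics; ls
python3 - <<'E'
from workcell import env
import cv2,numpy as np
print(env.get_state(),env.hold_point_z)
for n in("top","side"):
    p,d=env.read_camera(n); np.savez(f"{n}.npz",p=p,d=d); cv2.imwrite(f"pics/{n}.png",p[...,::-1]); print(n,env.get_calibration(n),(d>0).mean())
print(env.get_calibration("wrist"))
E
```

```text
pics
{'clock': 0.0, 'joint_pos': array([-1.45355313e+00,  3.14031791e-01,  4.49948014e-02,  1.30360485e+00,
       -7.62279967e-06,  1.43120338e+00]), 'qvel': array([ 0.00090211,  0.00035343,  0.00131958, -0.00231149,  0.00038748,
       -0.00097687]), 'tau': array([-2.75249258e-03, -4.80628073e+01,  2.98531759e+01,  1.90891419e-02,
       -3.90704108e-04,  2.91028215e-06]), 'tcp_pos': array([ 0.14599513, -0.5556339 ,  0.23039749]), 'orientation': array([-9.22743533e-04,  9.91765303e-01,  1.28065347e-01,  6.50033763e-06]), 'wrist_force': array([0.83987925, 0.49477995, 0.61362748]), 'ft_torque': array([ 0.01825017, -0.00543047, -0.00646782]), 'grip_force': 0.0, 'finger_gap': 0.08511412366678349} 0.0187
top {'fx': 504.24871061743113, 'fy': 504.24871061743113, 'cx': 315.85326599685527, 'cy': 223.86724678962307, 'origin': array([0.39635884, 0.07727758, 0.93872807]), 'orientation': array([ 0.71136987,  0.05444151, -0.04474065, -0.69927627])} 0.9960188802083333
side {'fx': 509.6226698196214, 'fy': 509.6226698196214, 'cx': 331.29984946528964, 'cy': 244.48653194821307, 'origin': array([0.13766574, 0.62445583, 0.71660951]), 'orientation': array([-0.28246809, -0.12617856,  0.3839935 ,  0.86996537])} 0.9960319010416666
{'fx': 418.4818965559931, 'fy': 418.4818965559931, 'cx': 311.2194977246878, 'cy': 242.8018427989875, 'origin': array([ 0.22871202, -0.5339849 ,  0.37406008]), 'orientation': array([ 0.78071369, -0.13127346,  0.10225863, -0.60232598])}
```

View pics/top.png

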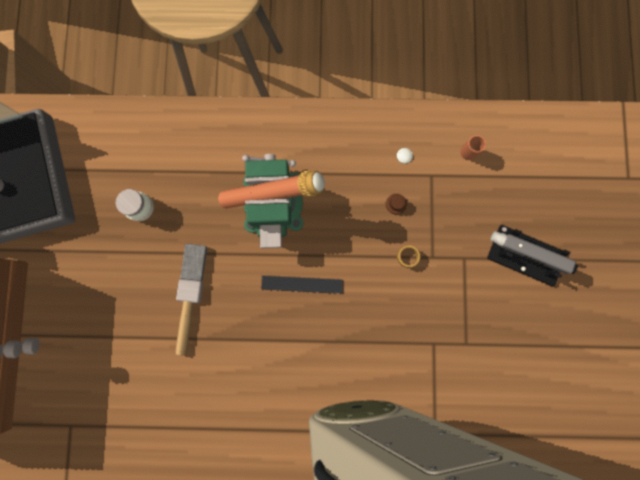

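View pics/side.png

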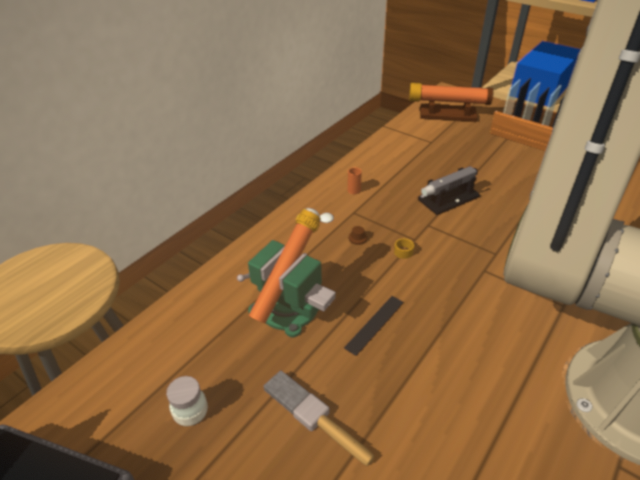

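Top view: the lamp lies in its dock with its nose at px (497,238) and its tail at (575,267). The tube runs from (222,198) to the glass at (318,182), which points to −y. The side view agrees: glass near (325,217), lamp near (448,185).

```bash
cat > h.py <<'E'
import numpy as np,cv2
from scipy.spatial.transform import Rotation as R
def rot(q): return R.from_quat(np.roll(q,-1)).as_matrix()
def cloud(d,c):
    v,u=np.mgrid[:d.shape[0],:d.shape[1]]
    P=np.stack([(u-c['cx'])/c['fx']*d,-(v-c['cy'])/c['fy']*d,-d],-1)
    return P@rot(c['orientation']).T+c['origin']
def proj(X,c):
    p=(X-c['origin'])@rot(c['orientation'])
    return np.stack([c['cx']+c['fx']*p[...,0]/-p[...,2],c['cy']+c['fy']*p[...,1]/p[...,2]],-1)
def ray(u,v,c):
    return rot(c['orientation'])@np.array([(u-c['cx'])/c['fx'],-(v-c['cy'])/c['fy'],-1])
E
python3 - <<'E'
from h import *; from workcell import env
from scipy.optimize import least_squares
for n in("top","side"):
    z=np.load(n+".npz");p,d=z['p'],z['d'];c=env.get_calibration(n);X=cloud(d,c);h=cv2.cvtColor(p,cv2.COLOR_RGB2HSV)
    print(n,"bench z",np.median(X[300:330,380:430,2]) if n=="top" else np.median(X[255:265,450:470,2]))
    roi=np.zeros(d.shape,bool)
    if n=="top": roi[165:215,215:330]=1
    else: roi[200:330,240:340]=1
    m=roi&(X[...,2]>.06)&(X[...,2]<.25)
    cu=m&(h[...,0]<11)&(h[...,1]>130)
    cu=cv2.erode(cu.astype(np.uint8),np.ones((3,3)))>0
    Q=X[cu];print("copper",len(Q),Q.min(0),Q.max(0))
    def f(a):
        dd=np.array([a[2],-1,a[3]]);dd/=np.linalg.norm(dd);o=np.array([a[0],Q[:,1].mean(),a[1]])
        return np.linalg.norm(np.cross(Q-o,dd),axis=1)-.016
    s=least_squares(f,[Q[:,0].mean(),Q[:,2].mean()-.01,0,.3],loss='soft_l1',f_scale=.002)
    a=s.x;dd=np.array([a[2],-1,a[3]]);dd/=np.linalg.norm(dd);o=np.array([a[0],Q[:,1].mean(),a[1]])
    o=o+dd*(.104-o[2])/dd[2]
    print("axis o",o,"d",dd,"slant",np.degrees(np.arcsin(dd[2])),"rms",np.sqrt(np.mean(f(a)**2)))
    # glass: pale in roi
    g=m&(h[...,1]<80)&(h[...,2]>140)
    T=(X[g]-o)@dd; k=(T>.07)&(T<.13);print("glass",k.sum(),np.median(X[g][k],0) if k.sum() else '',np.sort(T[k])[-10:])
    T=(X[cu|m]-o)@dd
    print("axial ext",np.percentile(T,[0,1,99,100]),"apex",o+dd*.111)
    # lamp
    roi=np.zeros(d.shape,bool)
    if n=="top": roi[220:290,480:590]=1
    else: roi[160:215,410:485]=1
    L=X[roi&(X[...,2]>.058)&(X[...,2]<.08)]
    xy=L[:,:2];mu=xy.mean(0);w,V=np.linalg.eigh(np.cov(xy.T));e=V[:,1];e*=np.sign(e[1])
    t=(xy-mu)@e;s_=(xy-mu)@V[:,0];print("lamp",len(L),mu,e,"t",np.percentile(t,[0.5,99.5]),"w",np.percentile(s_,[1,99]),"z",np.percentile(L[:,2],[50,95]))
    print("origin est",mu+e*(np.percentile(t,[.5,99.5]).mean()-.0075))
    # wider above dock base
    B=X[roi&(X[...,2]>.006)&(X[...,2]<.02)];print("base rect",cv2.minAreaRect((B[:,:2]*1000).astype(np.float32)))
    print("lens px",)
E
```

```text
top bench z 0.0007242663505031
copper 986 [0.55011526 0.12014559 0.0623672 ] [0.58250205 0.26109666 0.15697894]
axis o [0.56922331 0.17406075 0.104     ] d [ 0.04685932 -0.83136621  0.55374582] slant 33.624373356833736 rms 0.0010281069585389708
glass 110 [0.57186639 0.08966341 0.17176634] [0.11115191 0.11123812 0.11129566 0.11152636 0.11163797 0.11164401
 0.11190385 0.11208613 0.1121598  0.11239711]
axial ext [-0.09989751 -0.09212712  0.11091594  0.11303817] apex [0.57442469 0.0817791  0.16546579]
lamp 1163 [ 0.47728071 -0.29105501] [0.37158366 0.92839947] t [-0.07304519  0.07606726] w [-0.02065576  0.01190006] z [0.06379538 0.0666949 ]
origin est [ 0.47505531 -0.29661516]
base rect ((473.40313720703125, -277.83770751953125), (162.44725036621094, 92.14895629882812), 66.99994659423828)
lens px
side bench z -0.0005485481142211146Traceback (most recent call last):
  File "<stdin>", line 12, in <module>
    return umr_minimum(a, axis, None, out, keepdims, initial, where)
ValueError: zero-size array to reduction operation minimum which has no identity
```

Run:
```python
from h import *; from workcell import env
c=env.get_calibration("side");z=np.load("side.npz");p,d=z['p'],z['d'];X=cloud(d,c);h=cv2.cvtColor(p,cv2.COLOR_RGB2HSV)
o=np.array([0.56922331,0.17406075,0.104]);dd=np.array([0.04685932,-0.83136621,0.55374582])
for t in(-.1,0,.076,.111): print(t,proj(o+dd*t,c).round(1))
print("px",h[265,285],X[265,285],h[230,300],X[230,300], "nose top pred",proj(np.array([.475+.08*.3716,-.2966+.08*.928,.052]),c))
T=(X-o)@dd; r=np.linalg.norm(np.cross(X-o,dd),axis=-1)
k=(abs(r-.016)<.008)&(T>.0)&(T<.07)&(h[...,1]>100);print(k.sum(),r[k].mean(),(r[k]).std())
Q=X[k]; off=np.cross(Q-o,dd); print("residual dir",((Q-o)-np.outer((Q-o)@dd,dd)).mean(0))
g=(T>.1)&(T<.125)&(r<.03);print("end",g.sum(),T[g].max())
s=(np.abs(X[...,0]-.49)<.1)&(abs(X[...,1]+.27)<.12)&(X[...,2]>.055)&(X[...,2]<.08)
L=X[s];xy=L[:,:2];w,V=np.linalg.eigh(np.cov(xy.T));e=V[:,1]*np.sign(V[1,1]);print("lamp",len(L),xy.mean(0),e,np.percentile((xy-xy.mean(0))@e,[.5,99.5]),L[:,2].max())
# top: lamp top face only
c=env.get_calibration("top");z=np.load("top.npz");X=cloud(z['d'],c)
s=np.zeros(z['d'].shape,bool);s[220:290,480:590]=1;s&=(X[...,2]>.0615)&(X[...,2]<.068)&(cv2.cvtColor(z['p'],cv2.COLOR_RGB2GRAY)>75)
xy=X[s][:,:2];print("toplamp",len(xy),cv2.minAreaRect((xy*1000).astype(np.float32)))
```

```text
-0.1 [255.4 319.1]
0 [283.  266.2]
0.076 [303.4 227.1]
0.111 [312.6 209.5]
px [ 11 180 217] [0.56097469 0.17769267 0.11445892] [ 11 180 227] [0.56807784 0.12579902 0.15229594] nose top pred [424.32719939 191.66302045]
718 0.015137283045548188 0.001577994491150243
residual dir [-0.00638646  0.00517255  0.00830624]
end 85 0.11072467375546273
lamp 524 [ 0.47539464 -0.28708128] [0.37247328 0.92804292] [-0.07742328  0.07217246] 0.06691665950182923
toplamp 948 ((479.1174621582031, -286.76214599609375), (144.8260955810547, 24.027238845825195), 68.40400695800781)
```

```bash
cat > go.py <<'E'
# print shift/turn (tool axes) from current pose to target TCP pose
from h import *; from workcell import env
def move(p,M):
    s=env.get_state();T=rot(s['orientation'])
    return R.from_matrix(T.T@M).as_rotvec(degrees=True).round(2),(T.T@(np.asarray(p)-s['tcp_pos'])*100).round(2)
def frame(x,z):
    x=x/np.linalg.norm(x);z=z-x*(z@x);z/=np.linalg.norm(z);return np.stack([x,np.cross(z,x),z],1)
E
python3 - <<'E'
from go import *
e=np.array([.3716,.9284,0])
M=frame(e,np.array([0,0,-1.]))
print(move([.475,-.297,.2],M))
E
```

```text
(array([-8.000e-02, -5.000e-02, -5.347e+01]), array([ 38.39, -16.66,   3.09]))
```

Request:
{"method": "carry_out", "body": {
  "steps": [
    [[0,0,-8],[5,-2.1,0.4],0],
    [[0,0,-16],[10,-4.3,0.8],0],
    [[0,0,-24],[15,-6.5,1.2],0],
    [[0,0,-32],[20,-8.7,1.6],0],
    [[0,0,-40],[25,-10.9,2],0],
    [[0,0,-48],[30,-13,2.4],0],
    [[0,0,-53.5],[35,-15.2,2.8],0],
    [[0,0,-53.5],[38.4,-16.6,3.1],0]
  ],
  "force": 20
}}

```text
clock: 1.1
tcp_pos: [0.4766, -0.2961, 0.1997]
orientation: [-0.0, 0.827, 0.562, -0.0]
wrist_force: [-0.4, -0.1, 0.8]
finger_gap: 0.0857
grip_force: 0.0
```

Run:
```python
from go import *
s=env.get_state();print(s['tcp_pos'],s['joint_pos'],s['clock'])
c=env.get_calibration("wrist");p,d=env.read_camera("wrist");cv2.imwrite("pics/w1.png",p[...,::-1]);X=cloud(d,c)
s=(np.abs(X[...,0]-.478)<.08)&(abs(X[...,1]+.287)<.1)&(X[...,2]>.059)&(X[...,2]<.069)
xy=X[s][:,:2];print(len(xy),X[s][:,2].mean(),cv2.minAreaRect((xy*1000).astype(np.float32)))
w,V=np.linalg.eigh(np.cov(xy.T));print(xy.mean(0),V)
b=(np.abs(X[...,0]-.478)<.1)&(abs(X[...,1]+.287)<.1)&(X[...,2]>.008)&(X[...,2]<.016)
B=X[b];print("base",cv2.minAreaRect((B[:,:2]*1000).astype(np.float32)))
```

```text
[ 0.47664251 -0.29609092  0.19968162] [-6.98992398e-01  2.97703983e-01 -5.30973214e-02  1.22084095e+00
  1.30388660e-04  1.24949389e+00] 1.1
6684 0.06407740136684953 ((484.0216064453125, -292.13250732421875), (151.13241577148438, 42.29960250854492), 71.82121276855469)
[ 0.48082174 -0.28647322] [[-0.92842663  0.37151581]
 [ 0.37151581  0.92842663]]
base ((478.1718444824219, -296.52008056640625), (129.50009155273438, 70.22074127197266), 67.35493469238281)
```

View pics/w1.png

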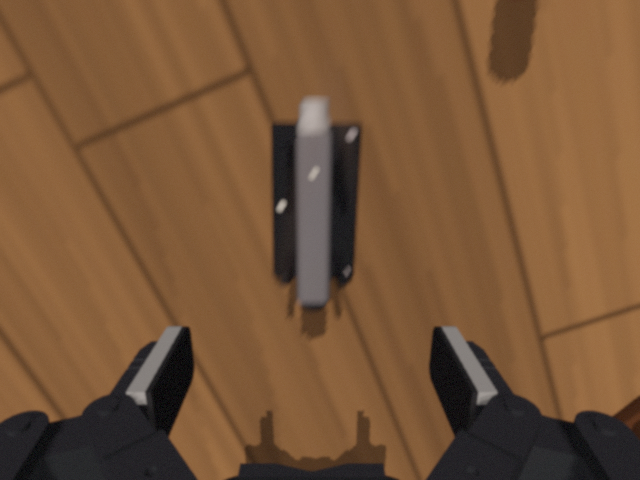

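The wrist view shows the lamp centred at column 313, aligned with the tool. The fitted dock base is 129.5 x 70.2 mm, which matches the given size. I'm descending.

Request:
{"method": "carry_out", "body": {
  "steps": [
    [[0,0,0],[0.1,0.1,3],0],
    [[0,0,0],[0.15,0.1,6],0],
    [[0,0,0],[0.15,0.1,9.5],0],
    [[0,0,0],[0.15,0.1,12.5],80],
    [[0,0,0],[0.15,0.1,15],110],
    [[0,0,0],[0.15,0.1,16.4],130],
    [[0,0,0],[0.15,0.1,16.9],145],
    [[0,0,0],[0.15,0.1,16.9],155]
  ],
  "force": 20
}}

```text
clock: 2.15
tcp_pos: [0.4769, -0.2973, 0.0316]
orientation: [0.0, 0.828, 0.561, 0.0]
wrist_force: [0.4, -0.4, 0.5]
finger_gap: 0.0332
grip_force: 0.0
```

Request:
{"method": "carry_out", "body": {
  "steps": [
    [[0,0,0],[0,0,0],160],
    [[0,0,0],[0,0,0],164],
    [[0,0,0],[0,0,0],168],
    [[0,0,0],[0,0,0],171],
    [[0,0,0],[0,0,0],174],
    [[0,0,0],[0,0,0],177],
    [[0,0,0],[0,0,0],180],
    [[0,0,0],[0,0,0],182]
  ],
  "force": 14
}}

```text
clock: 3.15
tcp_pos: [0.4765, -0.297, 0.0312]
orientation: [-0.0, 0.828, 0.561, -0.0]
wrist_force: [-1.9, 0.4, 1.2]
finger_gap: 0.0248
grip_force: 0.5
```

Request:
{"method": "carry_out", "body": {
  "steps": [
    [[0,0,0],[0,0,0],183],
    [[0,0,0],[0,0,0],184],
    [[0,0,0],[0,0,0],185],
    [[0,0,0],[0,0,0],186],
    [[0,0,0],[0,0,0],186],
    [[0,0,0],[0,0,0],187],
    [[0,0,0],[0,0,0],187],
    [[0,0,0],[0,0,0],187]
  ]
}}

```text
clock: 4.15
tcp_pos: [0.4768, -0.2971, 0.0313]
orientation: [0.0, 0.828, 0.561, -0.0]
wrist_force: [-0.5, 1.0, 0.5]
finger_gap: 0.0238
grip_force: 19.8
```

Request:
{"method": "carry_out", "body": {
  "steps": [
    [[0,0,0],[0,0,-0.5],187],
    [[0,0,0],[0,0,-1.5],187],
    [[0,0,0],[0,0,-3],187],
    [[0,0,0],[0,0,-5],187],
    [[0,0,0],[0,0,-8],187],
    [[0,0,0],[0,0,-11],187],
    [[0,0,0],[0,0,-14],187],
    [[0,0,0],[0,0,-17],187]
  ]
}}

```text
clock: 5.15
tcp_pos: [0.4769, -0.2971, 0.2037]
orientation: [0.001, 0.828, 0.561, 0.0]
wrist_force: [0.4, -0.4, -1.9]
finger_gap: 0.0237
grip_force: 19.7
```

```bash
cat > lamp.py <<'E'
from go import *
def lamp():
    s=env.get_state();T=rot(s['orientation']);c=env.get_calibration("wrist");p,d=env.read_camera("wrist")
    X=(cloud(d,c)-s['tcp_pos'])@T   # tool frame
    return s,p,X
E
python3 - <<'E'
from lamp import *
s,p,X=lamp();print(s['tcp_pos'],s['grip_force'],s['wrist_force'])
cv2.imwrite("pics/w2.png",p[...,::-1])
m=(abs(X[...,1])<.0095)&(X[...,2]>-.06)&(X[...,2]<.02)&(abs(X[...,0])<.1)
Q=X[m];print(len(Q),Q.min(0),Q.max(0))
b=Q[(Q[:,0]>.02)&(Q[:,0]<.055)]
if len(b)>20:
    print("top face z vs x",np.polyfit(b[:,0],b[:,2],1),"n",len(b))
m=(X[...,2]>-.06)&(X[...,2]<.0)&(X[...,0]>.03)&(X[...,0]<.055)&(abs(X[...,1])<.03)
print("y edges",np.percentile(X[m][:,1],[1,99]),)
E
```

```text
[ 0.47686852 -0.29714061  0.20365944] 19.74544644355774 [ 0.43534943 -0.35671994 -1.85947571]
22894 [-0.0361193  -0.00949782 -0.03602596] [ 0.08270216  0.00949943 -0.0177198 ]
top face z vs x [ 0.00054422 -0.0336206 ] n 7454
y edges [-0.0111089   0.01223026]
```

View pics/w2.png

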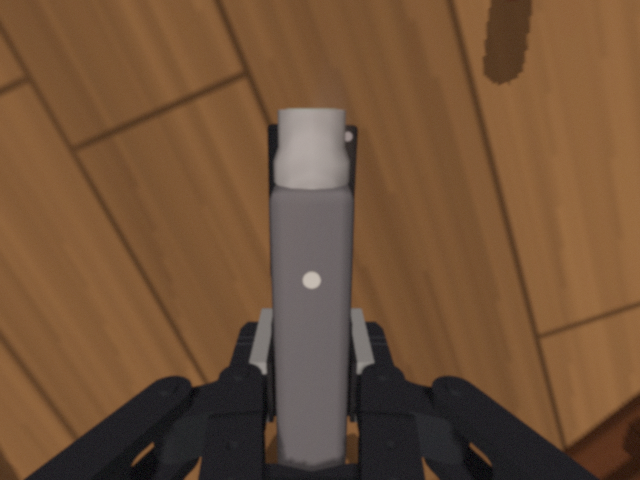

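Wrist view: the lamp is held straight, with its nose at (312,110) and its barrel centred on column 312. Nothing has slipped.

```bash
cat > tgt.py <<'E'
from go import *
A=np.array([0.57442,0.08178,0.16547]);dd=np.array([0.04686,-0.83137,0.55375]);l=np.array([.0822,.0005,-.0216])
M=frame(-dd,np.array([0,0,-1.]))
def tcp(g): return A+dd*g-M@l
def rep():
    s=env.get_state();T=rot(s['orientation']);L=s['tcp_pos']+T@l
    print("glass in lens",(T.T@(A-L)*1000).round(1),"ang",np.arccos(T[:,0]@-dd).round(3),"grip",s['grip_force'],"q",s['joint_pos'].round(2),s['clock'])
E
python3 - <<'E'
from tgt import *
print(tcp(.11),move(tcp(.11),M));rep()
E
```

```text
[ 0.58360037 -0.08997906  0.2539145 ] (array([ -6.96, -32.84, -24.39]), array([23.25,  2.07, -4.64]))
glass in lens [306.6 -52.7  62.7] ang 0.714 grip 19.837584793567657 q [-0.7   0.29 -0.04  1.23 -0.    1.25] 5.2
```

Request:
{"method": "carry_out", "body": {
  "steps": [
    [[-0.7,-3.3,-2.4],[2,0.2,-1],187],
    [[-1.7,-8.2,-6.1],[5,0.5,-2],187],
    [[-2.8,-13.1,-9.8],[9,0.8,-3],187],
    [[-3.8,-18,-13.4],[13,1.1,-3.8],187],
    [[-4.9,-23,-17.1],[17,1.5,-4.4],187],
    [[-5.9,-28,-20.7],[20,1.8,-4.6],187],
    [[-6.6,-31.2,-23.2],[22.3,2,-4.6],187],
    [[-7,-32.8,-24.4],[23.2,2.1,-4.6],187]
  ]
}}

```text
clock: 6.2
tcp_pos: [0.5828, -0.0876, 0.2474]
orientation: [0.207, 0.656, 0.698, -0.198]
wrist_force: [0.5, -1.1, -0.9]
finger_gap: 0.0235
grip_force: 19.9
```

Run:
```python
from tgt import *
rep()
c=env.get_calibration("wrist");T=rot(env.get_state()['orientation']);t=env.get_state()['tcp_pos']
p,d=env.read_camera("wrist");cv2.imwrite("pics/w3.png",p[...,::-1]);X=cloud(d,c)
r=np.linalg.norm(np.cross(X-A,dd),axis=-1);a=(X-A)@dd
for lo,hi in((-.03,-.02),(-.005,.003)):
    m=(r<.025)&(a>lo)&(a<hi);print(lo,m.sum(),((X[m].mean(0)-A)@T*1000).round(1) if m.any() else'')
m=(r<.012)&(abs(a)<.02);print("dome a max",a[m].max() if m.any() else '',"apex px",proj(A,c))
print(move(tcp(.035),M))
Xt=(X-t)@T;m=(abs(Xt[...,1])<.0095)&(Xt[...,2]>-.06)&(Xt[...,2]<.02)&(abs(Xt[...,0])<.1);print(Xt[m].max(0),np.median(Xt[m],0))
p,d=env.read_camera("top");cv2.imwrite("pics/t2.png",cv2.resize(p[120:300,180:420,::-1],None,fx=3,fy=3))
```

```text
glass in lens [104.5   1.7  -3.1] ang 0.007 grip 19.854469299316406 q [-0.01  0.32 -0.02  1.19 -0.58  1.49] 6.2
-0.03 0 
-0.005 0 
dome a max  apex px [ 318.97030993 -477.42929165]
(array([-0.14, -0.31,  0.38]), array([ 6.88,  0.11, -0.4 ]))
[ 0.08190311  0.00949773 -0.01964856] [ 3.57350295e-02  9.62457572e-05 -3.33892168e-02]
```

View pics/w3.png

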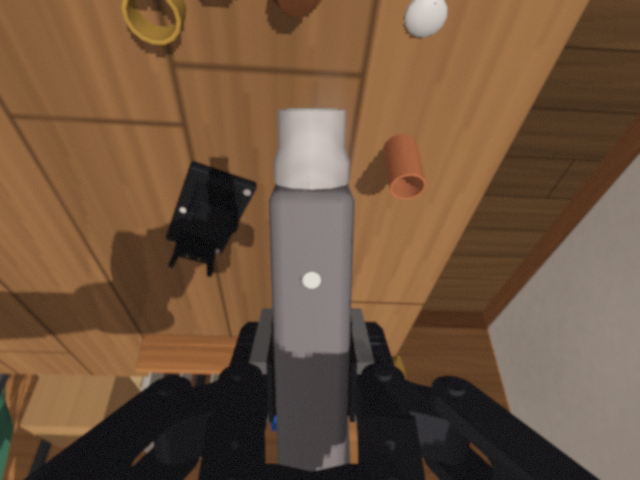

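The lamp hasn't shifted in the hand (nose at (312,110)) and the glass is outside this view. I'm closing in along the beam.

Request:
{"method": "carry_out", "body": {
  "steps": [
    [[0,0,0],[0.5,0,-0.2],187],
    [[0,0,0],[1.5,0.1,-0.3],187],
    [[0,0,0],[3,0.1,-0.3],187],
    [[0,0,0],[4.2,0.1,-0.3],187],
    [[0,0,0],[5,0.1,-0.3],187],
    [[0,0,0],[5.5,0.1,-0.3],187],
    [[0,0,0],[5.5,0.1,-0.3],187],
    [[0,0,0],[5.5,0.1,-0.3],187]
  ]
}}

```text
clock: 7.3
tcp_pos: [0.5807, -0.042, 0.2199]
orientation: [0.207, 0.658, 0.697, -0.198]
wrist_force: [0.8, -0.7, -1.0]
finger_gap: 0.0237
grip_force: 19.9
```

Run:
```python
from tgt import *
rep();print(move(tcp(.035),M))
s=env.get_state();T=rot(s['orientation']);L=s['tcp_pos']+T@l
for n in("top","side"):
    c=env.get_calibration(n);p,d=env.read_camera(n);X=cloud(d,c)
    a=(X-A)@dd;r=np.linalg.norm(np.cross(X-A,dd),axis=-1)
    pr=proj(np.stack([A,L]),c);print(n,"apex,lens px",pr.round(1),"gap profile",[(round(k*1000),int(((r<.025)&(abs(a-k)<.0025)).sum())) for k in np.arange(-.02,.08,.005)])
    x,y=pr.mean(0).astype(int);crop=p[max(0,y-50):y+50,max(0,x-60):x+60,::-1];cv2.imwrite(f"pics/{n}3.png",cv2.resize(crop,None,fx=5,fy=5))
    # lamp axis check from visible lamp points
    m=(a>.05)&(a<.09)&(r<.022);print("lamp r",m.sum(),((X[m]-A-np.outer(a[m],dd)).mean(0)*1000).round(1) if m.any() else'')
a=[cv2.imread(f"pics/{n}3.png") for n in("top","side")];a=[cv2.resize(i,(400,333)) for i in a];cv2.imwrite("pics/both3.png",np.hstack(a))
```

```text
glass in lens [51.2  0.4 -0.9] ang 0.005 grip 19.86348330974579 q [ 0.07  0.36 -0.04  1.19 -0.58  1.59] 7.3
(array([-0.2 , -0.34,  0.15]), array([ 1.61,  0.02, -0.16]))
top apex,lens px [[321.2 180.4]
 [349.8 175.4]] gap profile [(-20, 0), (-15, 0), (-10, 0), (-5, 0), (0, 0), (5, 0), (10, 0), (15, 0), (20, 0), (25, 0), (30, 0), (35, 0), (40, 0), (45, 0), (50, 3), (55, 18), (60, 10), (65, 7), (70, 4), (75, 0)]
lamp r 42 [-8.2  1.1  2.4]
side apex,lens px [[312.6 209.5]
 [326.3 184.3]] gap profile [(-20, 65), (-15, 58), (-10, 57), (-5, 37), (0, 10), (5, 0), (10, 0), (15, 0), (20, 0), (25, 0), (30, 0), (35, 0), (40, 0), (45, 0), (50, 24), (55, 30), (60, 29), (65, 38), (70, 35), (75, 52)]
lamp r 321 [-5.5  1.7  3. ]
```

View pics/both3.png

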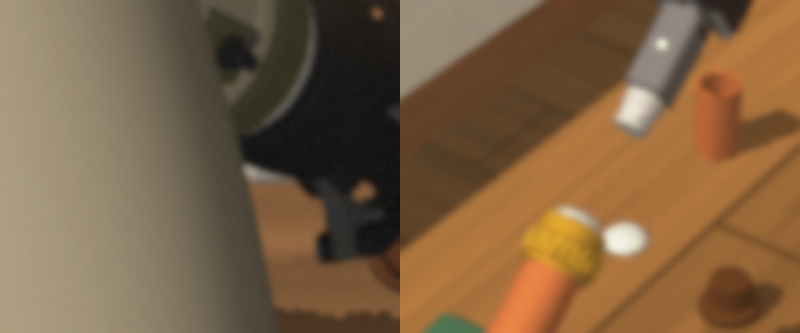

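The side crop shows the nose (635,120) in line with the ring and dome (572,225), with a clear gap. Last step is to about 35 mm, then hold.

Request:
{"method": "carry_out", "body": {
  "steps": [
    [[0,0,0],[0.4,0,-0.1],187],
    [[0,0,0],[0.8,0,-0.2],187],
    [[0,0,0],[1.2,0,-0.25],187],
    [[0,0,0],[1.5,0,-0.25],187],
    [[0,0,0],[1.6,0,-0.25],187],
    [[0,0,0],[1.6,0,-0.25],187],
    [[0,0,0],[1.6,0,-0.25],187],
    [[0,0,0],[1.6,0,-0.25],187]
  ]
}}

```text
clock: 8.4
tcp_pos: [0.5797, -0.0272, 0.213]
orientation: [0.207, 0.658, 0.697, -0.198]
wrist_force: [0.3, 0.4, -0.8]
finger_gap: 0.0236
grip_force: 19.9
```

Run:
```python
from tgt import *
rep()
c=env.get_calibration("side");p,d=env.read_camera("side");X=cloud(d,c)
a=(X-A)@dd;r=np.linalg.norm(np.cross(X-A,dd),axis=-1)
up=np.cross(np.cross(dd,[0,0,1]),dd);up/=np.linalg.norm(up);si=np.cross(up,dd)
for k in(-.06,-.02,-.01,.04,.046,.052):
    m=(abs(a-k)<.004)&(r<.024);Q=X[m]-A
    print(k,m.sum(),"up range",np.percentile(Q@up*1000,[2,98]).round(1),"side",np.percentile(Q@si*1000,[2,98]).round(1))
print([(round(k*1000),int(((r<.02)&(abs(a-k)<.0025)).sum())) for k in np.arange(0,.05,.005)])
```

```text
glass in lens [35.1  0.6  1.4] ang 0.006 grip 19.863673746585846 q [ 0.1   0.37 -0.04  1.2  -0.58  1.62] 8.4
-0.06 87 up range [-2.6 15.2] side [-17.8  10.2]
-0.02 96 up range [-6.5 19.3] side [-21.6  12.5]
-0.01 85 up range [-3.7 18.7] side [-19.7  12.4]
0.04 58 up range [-4.8  9.8] side [-11.7   4.2]
0.046 53 up range [-4.7 11.1] side [-12.2   5.4]
0.052 57 up range [-4.5 11.1] side [-13.2   5.8]
[(0, 9), (5, 0), (10, 0), (15, 0), (20, 0), (25, 0), (30, 0), (35, 28), (40, 29), (45, 33)]
```

The lens is 35 mm from the glass, within 2 mm of the axis and 0.006 rad in angle; the side camera agrees. Holding still.

Request:
{"method": "carry_out", "body": {
  "steps": [
    [[0,0,0],[0,0,0],187],
    [[0,0,0],[0,0,0],187],
    [[0,0,0],[0,0,0],187],
    [[0,0,0],[0,0,0],187],
    [[0,0,0],[0,0,0],187],
    [[0,0,0],[0,0,0],187],
    [[0,0,0],[0,0,0],187],
    [[0,0,0],[0,0,0],187]
  ]
}}

```text
clock: 9.45
tcp_pos: [0.5797, -0.0271, 0.2129]
orientation: [0.207, 0.658, 0.697, -0.198]
wrist_force: [0.8, -0.3, -1.5]
finger_gap: 0.0238
grip_force: 19.9
```

Request:
{"method": "carry_out", "body": {
  "steps": [
    [[0,0,0],[0,0,0],187],
    [[0,0,0],[0,0,0],187],
    [[0,0,0],[0,0,0],187],
    [[0,0,0],[0,0,0],187],
    [[0,0,0],[0,0,0],187],
    [[0,0,0],[0,0,0],187],
    [[0,0,0],[0,0,0],187],
    [[0,0,0],[0,0,0],187]
  ]
}}

```text
clock: 10.45
tcp_pos: [0.5797, -0.0271, 0.2129]
orientation: [0.207, 0.658, 0.697, -0.198]
wrist_force: [-0.1, -1.0, -0.9]
finger_gap: 0.0234
grip_force: 19.9
```

Request:
{"method": "carry_out", "body": {
  "steps": [
    [[0,0,0],[0,0,0],187],
    [[0,0,0],[0,0,0],187],
    [[0,0,0],[0,0,0],187],
    [[0,0,0],[0,0,0],187],
    [[0,0,0],[0,0,0],187],
    [[0,0,0],[0,0,0],187],
    [[0,0,0],[0,0,0],187],
    [[0,0,0],[0,0,0],187]
  ]
}}

```text
clock: 11.45
tcp_pos: [0.5797, -0.0271, 0.2129]
orientation: [0.207, 0.658, 0.697, -0.198]
wrist_force: [-0.1, -0.3, -1.4]
finger_gap: 0.0237
grip_force: 19.9
```

Request:
{"method": "carry_out", "body": {
  "steps": [
    [[0,0,0],[0,0,0],187],
    [[0,0,0],[0,0,0],187],
    [[0,0,0],[0,0,0],187],
    [[0,0,0],[0,0,0],187],
    [[0,0,0],[0,0,0],187],
    [[0,0,0],[0,0,0],187],
    [[0,0,0],[0,0,0],187],
    [[0,0,0],[0,0,0],187]
  ]
}}

```text
clock: 12.45
tcp_pos: [0.5797, -0.0271, 0.2129]
orientation: [0.207, 0.658, 0.697, -0.198]
wrist_force: [-0.3, -0.4, -1.6]
finger_gap: 0.0239
grip_force: 19.9
```

Run:
```python
from tgt import *
rep()
```

```text
glass in lens [35.   0.6  1.4] ang 0.006 grip 19.864189624786377 q [ 0.1   0.37 -0.04  1.2  -0.58  1.62] 12.45
```

Held for 4 s. I'm backing away along the beam.

Request:
{"method": "carry_out", "body": {
  "steps": [
    [[0,0,0],[-1,0,0],187],
    [[0,0,0],[-2.5,0,0],187],
    [[0,0,0],[-4,0,0],187],
    [[0,0,0],[-5.5,0,0],187],
    [[0,0,0],[-7,0,0],187],
    [[0,0,0],[-8,0,0],187],
    [[0,0,0],[-8,0,0],187],
    [[0,0,0],[-8,0,0],187]
  ]
}}

```text
clock: 13.45
tcp_pos: [0.5835, -0.0937, 0.2565]
orientation: [0.206, 0.657, 0.697, -0.198]
wrist_force: [-0.0, 0.2, -1.4]
finger_gap: 0.0238
grip_force: 19.9
```

Run:
```python
from tgt import *
M0=rot(np.array([0.0,0.828,0.561,0.0])/np.linalg.norm([.828,.561]))
print(move([.4768,-.2971,.13],M0),move([.4768,-.2971,.2],M0))
```

```text
(array([ 6.96, 32.8 , 24.39]), array([ -9.5 , -11.74,  21.43])) (array([ 6.96, 32.8 , 24.39]), array([-13.34, -11.77,  15.58]))
```

Request:
{"method": "carry_out", "body": {
  "steps": [
    [[0.9,4.1,3],[-1.7,-1.5,2],187],
    [[1.7,8.2,6.1],[-3.3,-3,4],187],
    [[2.9,13.7,10.2],[-5.6,-5,6.5],187],
    [[4.1,19.1,14.2],[-7.8,-7,9.2],187],
    [[5.2,24.6,18.3],[-10,-9,12],187],
    [[6.1,28.7,21.3],[-11.7,-10.5,14],187],
    [[7,32.8,24.4],[-13,-11.5,15.2],187],
    [[7,32.8,24.4],[-13.3,-11.8,15.6],187]
  ]
}}

```text
clock: 14.45
tcp_pos: [0.4758, -0.2989, 0.199]
orientation: [-0.001, 0.829, 0.56, -0.0]
wrist_force: [0.6, -0.2, -1.1]
finger_gap: 0.024
grip_force: 19.9
```

Run:
```python
from lamp import *
M0=rot(np.array([0.0,0.828,0.561,0.0])/np.linalg.norm([.828,.561]))
print(move([.4768,-.2971,.0312],M0))
s,p,X=lamp();m=(abs(X[...,1])<.0095)&(X[...,2]>-.06)&(X[...,2]<.02)&(abs(X[...,0])<.1);Q=X[m]
b=Q[(Q[:,0]>.02)&(Q[:,0]<.055)];print(Q[:,0].max(),np.polyfit(b[:,0],b[:,2],1),s['joint_pos'])
```

```text
(array([-0.08,  0.01, -0.19]), array([ 0.2 ,  0.05, 16.78]))
0.08269826137979806 [ 0.000398  -0.0335943] [-7.03347333e-01  2.99927193e-01 -5.16427650e-02  1.22054828e+00
 -6.51992045e-04  1.25061263e+00]
```

The lamp still sits in the grip as it was picked up. Lowering it, slowing near the seat.

Request:
{"method": "carry_out", "body": {
  "steps": [
    [[0,0,0],[0.2,0.05,2],187],
    [[0,0,0],[0.2,0.05,5],187],
    [[0,0,0],[0.2,0.05,8],187],
    [[0,0,0],[0.2,0.05,11],187],
    [[0,0,0],[0.2,0.05,13],187],
    [[0,0,0],[0.2,0.05,14.5],187],
    [[0,0,0],[0.2,0.05,15.3],187],
    [[0,0,0],[0.2,0.05,15.8],187]
  ]
}}

```text
clock: 15.5
tcp_pos: [0.4783, -0.2952, 0.042]
orientation: [0.0, 0.828, 0.561, -0.0]
wrist_force: [0.4, -0.2, -1.4]
finger_gap: 0.0237
grip_force: 19.9
```

Run:
```python
from lamp import *
M0=rot(np.array([0.0,0.828,0.561,0.0])/np.linalg.norm([.828,.561]))
print(move([.4768,-.2971,.0312],M0),env.get_state()['wrist_force'])
```

```text
(array([0.03, 0.02, 0.02]), array([-0.23, -0.07,  1.08])) [ 0.3608341  -0.15804627 -1.43892502]
```

Request:
{"method": "carry_out", "body": {
  "steps": [
    [[0,0,0],[-0.2,-0.05,0.2],187],
    [[0,0,0],[-0.2,-0.05,0.4],187],
    [[0,0,0],[-0.2,-0.05,0.55],187],
    [[0,0,0],[-0.2,-0.05,0.7],187],
    [[0,0,0],[-0.2,-0.05,0.8],187],
    [[0,0,0],[-0.2,-0.05,0.9],187],
    [[0,0,0],[-0.2,-0.05,1],187],
    [[0,0,0],[-0.2,-0.05,1],187]
  ]
}}

```text
clock: 16.5
tcp_pos: [0.4767, -0.297, 0.0319]
orientation: [-0.0, 0.828, 0.561, -0.0]
wrist_force: [-0.1, 0.1, -1.0]
finger_gap: 0.0237
grip_force: 19.9
```

Request:
{"method": "carry_out", "body": {
  "steps": [
    [[0,0,0],[0,0,0.03],187],
    [[0,0,0],[0,0,0.06],187],
    [[0,0,0],[0,0,0.08],187],
    [[0,0,0],[0,0,0.08],187],
    [[0,0,0],[0,0,0.08],186],
    [[0,0,0],[0,0,0.08],185],
    [[0,0,0],[0,0,0.08],184],
    [[0,0,0],[0,0,0.08],182]
  ]
}}

```text
clock: 17.5
tcp_pos: [0.4769, -0.2972, 0.0312]
orientation: [0.0, 0.828, 0.561, 0.0]
wrist_force: [-0.4, 0.4, 0.1]
finger_gap: 0.0246
grip_force: 0.0
```

Request:
{"method": "carry_out", "body": {
  "steps": [
    [[0,0,0],[0,0,0],179],
    [[0,0,0],[0,0,0],175],
    [[0,0,0],[0,0,0],170],
    [[0,0,0],[0,0,0],160],
    [[0,0,0],[0,0,0],150],
    [[0,0,0],[0,0,0],140],
    [[0,0,0],[0,0,0],125],
    [[0,0,0],[0,0,0],110]
  ]
}}

```text
clock: 18.5
tcp_pos: [0.4768, -0.297, 0.0312]
orientation: [0.0, 0.828, 0.561, -0.0]
wrist_force: [-0.1, -0.5, -0.4]
finger_gap: 0.0487
grip_force: 0.0
```

Request:
{"method": "carry_out", "body": {
  "steps": [
    [[0,0,0],[0,0,0],100],
    [[0,0,0],[0,0,-1],100],
    [[0,0,0],[0,0,-3],80],
    [[0,0,0],[0,0,-6],60],
    [[0,0,0],[0,0,-9],30],
    [[0,0,0],[0,0,-13],0],
    [[0,0,0],[0,0,-17],0],
    [[0,0,0],[0,0,-17],0]
  ]
}}

```text
clock: 19.5
tcp_pos: [0.4785, -0.2985, 0.2058]
orientation: [0.004, 0.828, 0.561, 0.001]
wrist_force: [-0.3, 0.1, 0.5]
finger_gap: 0.0853
grip_force: 0.0
```

Run:
```python
from go import *
s=env.get_state();c=env.get_calibration("wrist");p,d=env.read_camera("wrist");cv2.imwrite("pics/w4.png",p[...,::-1]);X=cloud(d,c)
m=(np.abs(X[...,0]-.478)<.08)&(abs(X[...,1]+.287)<.1)&(X[...,2]>.059)&(X[...,2]<.069)
xy=X[m][:,:2];w,V=np.linalg.eigh(np.cov(xy.T));print(xy.mean(0),V[:,1],X[m][:,2].mean(),"before .4808 -.2865 [.3715 .9284] .0641",s['clock'])
```

```text
[ 0.48166105 -0.28667856] [0.37146731 0.92844603] 0.06407548853496203 before .4808 -.2865 [.3715 .9284] .0641 19.5
```

View pics/w4.png

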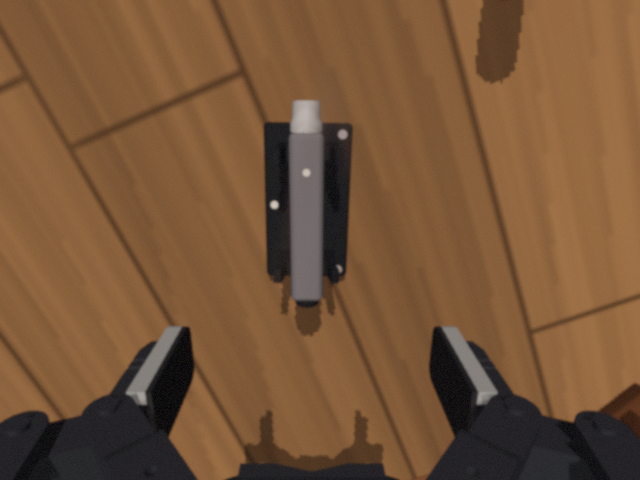

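The lamp lies in its dock as before, within 1 mm, with its nose at (306,105). The gripper is clear. Handing in.

```bash
python3 -c "
from workcell import env
print(env.hand_in())"
```

```text
the job is handed in; nothing more can be done
None
```

I cured the glass and handed the job in; no verdict came back. I held the lens about 35 mm from the glass, in line with the tube, for 4 s, then laid the lamp back on its dock within 1 mm of where it lay. The grip was about 20 N, under the 25 N limit but above the suggested 10–15 N.

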